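# Lock the service cover of the roll slicer

## Robot

A 6-joint arm with a two-finger parallel gripper is mounted at the origin on the work surface. World frame = base frame: x ahead of the robot, y to its left, z up, the work surface at z = 0. Lengths are in m, angles in rad, forces in N, time in s.
With the tool pointing down it reaches from about 0.3 to 0.875 m from the base axis. Payload 4.2 kg.
Tool frame: the origin (TCP) lies at the very end of the fingers, on their centre line; the grasp point (between the pads) lies 19 mm behind it; z points along the fingers, y is the line along which they close (so a half turn about z gives the same grasp; the last joint's range is limited). The gripper opens to 85 mm and grips with 20 to 120 N. Pads are 22 mm wide; open, the fingers measure 114 mm over their backs; the gripper's body (76 mm by 85 mm) begins 54 mm behind the grasp point. The pads swing forward as they close: fully open they stand 13 mm farther back than shut.
Start: joints at [-1.353, 0.32, 1.565, -0, 1.257, -0.02], TCP at [0.135, -0.559, 0.196] pointing down, gripper open.
Joint ranges: [-3.11, 3.11], [-0.84, 2.01], [0.21, 2.61], [-1.34, 4.49], [0.05, 2.63], [-2.56, 2.56]. Speed limits (rad/s): [2.57, 2.57, 3.14, 3.14, 3.14, 3.14].

## Interface

Orientations are given as a unit quaternion [w, x, y, z].
In Python, from cell import env, camera, camera_model gives the robot as it stands. The module is installed in compiled form; this text tells all that it offers.
- The arm moves only by the tool drive_tool, never from a script. Its argument "plan" is a list of rows, each a list of 6 numbers: the shift along the tool's x, y, z in cm, then the turn, a rotation vector about the tool's x, y, z in degrees. In form: [[tx, ty, tz, wx, wy, wz], ...]. A call has 1 to 20 rows; each row is the pose to reach, as a shift and turn from the pose commanded when the call began, along the tool's axes at that moment; what a row does not reach only later rows make up. A row lasts 1/12 s, in which the tool goes at most 41.7 mm and 7.16 degrees, less where a joint would pass 70% of its speed; a pose out of reach is approached as far as the arm can. A call with a gripper value outside its range is refused whole. "claw" is the finger opening in cm, from 0 to 8.54, set as the call begins (left out, the last holds). The fingers move at their own pace and stop on an object; the grip force is fixed at half the most. Time passes only in rows, so rows that repeat a pose let the fingers close. It gives the time, the measured TCP pose, the force, the opening and the grip force at its end, in the units of the state.
- env.get_state(): the state, without advancing time (a new reading comes with each control period).
- camera(name): name is "side" or "top" or "wrist"; returns the picture (480x640x3 uint8, red, green, blue); there is no depth.
- camera_model(name): a dict with "fx", "fy", "cx", "cy" (pixels), "view" (4x4, takes a point from world to camera coordinates). Camera axes: x right, y up, looking along -z (the intrinsics and any distortion apply to the point x, -y, -z); pixel columns grow to the right and rows downward; lengths in m; the calibration is good to about 2 mm. A picture is of the moment at which its call begins: read the wrist's pose just before it. camera_model takes no time and is no camera call; for the wrist camera it gives the pose at the moment of the call.
- env.job_done(): hands the job in; it is judged then, once.
The state is a dict: "time_s": time; "qpos": joint angles; "qd": joint speeds; "joint_torque": joint torques, N m; "ee_pos": TCP position; "tool_rot": TCP orientation; "wrist_force": force on the tool from outside, world axes, zero at the start; "wrist_torque": the same for the moment, N m; "width": finger opening in m; "grip_force": force on a finger pad.
Only numpy, scipy, OpenCV 4.12 (cv2) and the standard library are available. Lean on these libraries where they do the work, as an engineer would, in place of code of your own. Each camera call takes 0.05 s, during which the arm holds its last target. There are 200 camera calls.

## Task

Swing the open service cover of the bread-roll slicer down until it is shut. Push its black sprung quarter-turn stud in, bar in line with the box so that it passes the catch, until you feel it bottom; ease it back about 6 mm, where it is free to turn, and turn it a quarter turn clockwise, never forcing or ramming it. Let it go, locked and with the cover shut, and leave the other things alone.

Things in the scene. Friction and masses are not known exactly. Their poses are not given: they have to be found in the camera images.
- slicer: Bread-roll slicer, fixed to the worktop. Origin: centre of the underside of its steel drive box (230 mm along x, 220 along y, 85 high, open on top under the cover); z up. Behind the box (own x 115 to 285 mm) a white bed, fences and a steel drum, up to 112 mm high. The cover's hinge line runs along own y at own x = 95 mm, z = 85 mm.
- cover (a joint): Angle (rad) of the steel cover plate about the hinge at its far edge: 0 shut, level on the box; grows to 1.1 as the near edge lifts. Stiff hinge: it stays where left; about 1 to 5 N on the outer face near the near edge swings it down.
- cover_edge (a point): Middle of the cover's near edge, on its outer (upper) face. The plate reaches 212 mm from the hinge line (a 70 mm wide lip 11 mm farther), is 224 mm wide along the slicer's y and 4 mm thick; its underside passes through the hinge line. Nothing is on it but the stud.
- stud_head (a point): Top centre of the stud's grip bar; z out along the stud, x along the bar. Black bar 42 mm long, 11 wide, 22 tall, on a disc 48 mm across, 5 thick, turning with it. The stud stands square on the cover 165 mm from the hinge, midway across: cover shut, at own x = -70 mm, y = 0 of the slicer. Untouched, this point is 59 mm above the cover's underside.
- plunger (a joint): How far (m) the stud is pushed in: 0 untouched; spring 5 N plus 300 N/m. A cross pin (24 x 5 x 5 mm) under the cover lies parallel to the bar. Cover shut, bar out of line with the slot: the pin stops on the catch's face after 0.5 to 8.5 mm. In line: it goes through the slot to a solid bottom at 18.5 to 26.5 mm. These depths differ by machine and are hidden: feel for them.
- stud (a joint): Turn (rad) of the stud: 0 when the bar lies along the slicer's x, in line with the catch's slot (within about 0.12); grows clockwise seen from above. Locked at 1.57 (bar across), end stop at 1.6. Starts within 0.4 of 0; takes about 0.04 N m when free. Inside the catch it is free to turn only from 5 to 8 mm above the bottom; at the bottom a slot holds the pin.
- catch: Catch in the box under the stud, hidden when the cover is shut: two aluminium cheeks and a dark slotted keeper. Origin: centre of its foot, on the stud's axis; axes as the slicer's. When the turned stud is let go it springs to 10 mm above the bottom, into a groove under the keeper that keeps it from turning back. The pin must not press on the catch with more than 30 N.
- food_box: Bystander: white plastic bowl, 110 mm across, 70 mm high; origin at the centre of its underside.
- jar: Bystander: closed jar, 70 mm in diameter, 110 mm high; origin at the centre of its underside.
- spatula: Bystander: kitchen spatula lying flat along its own x, origin at its middle, on the worktop.

How it is judged:
By the outcome, as a careful person would: the job done as asked, in the order asked, and still so for the second after the job is handed in, with the robot touching nothing.
It also fails if it takes over 54 s, if anything falls off the work surface, if the arm or the gripper's body presses on something with over 40 N, if the wrist force passes 120 N, or if a joint passes its speed limit or range.

## Working session

There is one attempt and no reset: what is moved stays moved. The work goes in short steps, Python scripts to look and compute and a tool call to move; the robot and the scene stay as the last step left them, time stands still between calls to the robot, and variables do not carry over. Pictures are saved under pics/ and viewed, at most 10 in all, crops included, and the job is handed in when it is done.

Besides the shell and the picture viewer there is one more tool, called after "Call:" by a JSON object that holds its "method" and its "body". drive_tool: Moves the arm, as the interface text tells. Its arguments: {"type":"object","properties":{"plan":{"type":"array"},"claw":{"type":"number"}},"required":["plan"]}

```bash
mkdir -p pics; python3 - <<'E'
from cell import env,camera,camera_model
import cv2
for n in("side","top"):
    cv2.imwrite(f"pics/{n}0.png",camera(n)[:,:,::-1]); m=camera_model(n); print(n,m)
print(env.get_state())
E
```

```text
side {'fx': 444.595012695718, 'fy': 444.595012695718, 'cx': 325.73821642426793, 'cy': 236.29945079899275, 'view': array([[-0.73725014, -0.67534164,  0.01938847,  0.5356654 ],
       [ 0.4362916 , -0.45398273,  0.77688437, -0.30270009],
       [-0.51586033,  0.58121713,  0.62934471, -0.82679008],
       [ 0.        ,  0.        ,  0.        ,  1.        ]])}
top {'fx': 519.8166495267479, 'fy': 519.8166495267479, 'cx': 327.4103419722297, 'cy': 231.5550917792703, 'view': array([[ 0.02777111, -0.99944953,  0.0181496 ,  0.08306873],
       [ 0.9990712 ,  0.02834988,  0.03245043, -0.59214682],
       [-0.0329471 ,  0.01723156,  0.99930854, -1.39672576],
       [ 0.        ,  0.        ,  0.        ,  1.        ]])}
{'time_s': 0.1, 'qpos': array([-1.35299184e+00,  3.20253343e-01,  1.56555064e+00,  2.11571391e-05,
        1.25741829e+00, -2.00202202e-02]), 'qd': array([-9.44048610e-05, -1.14270917e-03, -2.80776043e-03, -6.32006247e-05,
        2.06981977e-04, -6.33196929e-04]), 'joint_torque': array([ 6.43323415e-05, -4.16408908e+01, -2.34704375e+01, -5.00401904e-05,
        4.84342905e-03,  1.21359776e-06]), 'ee_pos': array([ 0.1353552 , -0.55834213,  0.1947543 ]), 'tool_rot': array([-8.11819271e-04,  9.92938311e-01,  1.18629025e-01, -7.04351743e-05]), 'wrist_force': array([0.19167732, 0.16905732, 0.06926069]), 'wrist_torque': array([-0.02540972,  0.02934092,  0.01933064]), 'grip_force': 0.0, 'width': 0.08512734463750941}
```

View pics/side0.png

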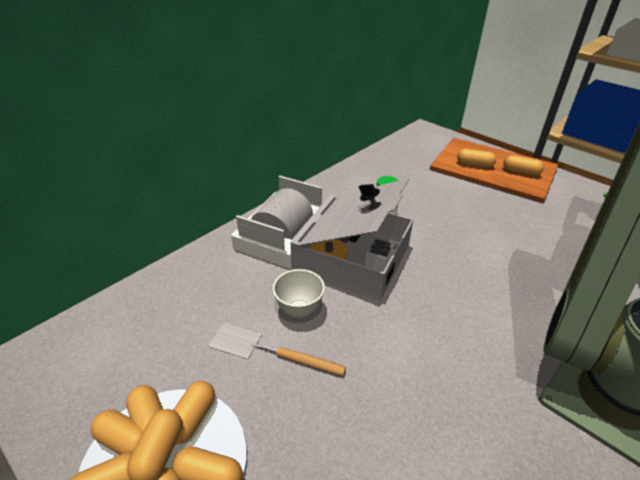

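View pics/top0.png

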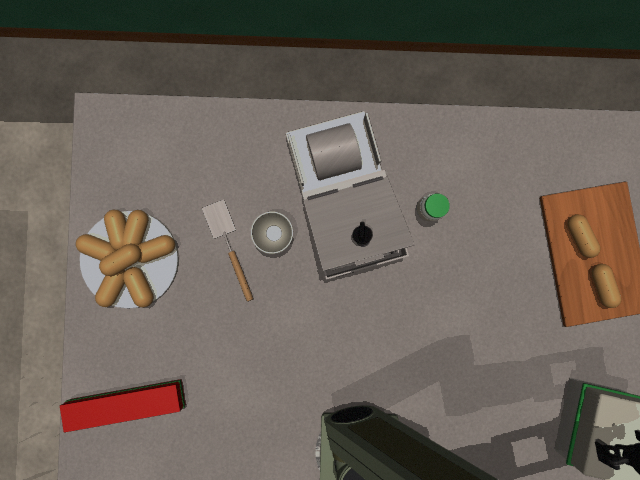

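The top view shows the slicer at about (355,210), with its near box wall running from (322,277) to (408,255), and the stud at (362,234). The side view shows the cover open, the jar behind it and the bowl near (299,293).

```bash
python3 - <<'E'
import cv2
a=cv2.imread("pics/top0.png")[105:290,280:455]; cv2.imwrite("pics/topc.png",cv2.resize(a,None,fx=3.2,fy=3.2,interpolation=cv2.INTER_CUBIC))
a=cv2.imread("pics/side0.png")[165:305,225:425]; cv2.imwrite("pics/sidec.png",cv2.resize(a,None,fx=4,fy=4,interpolation=cv2.INTER_CUBIC))
E
```

```text
(no output)
```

View pics/topc.png

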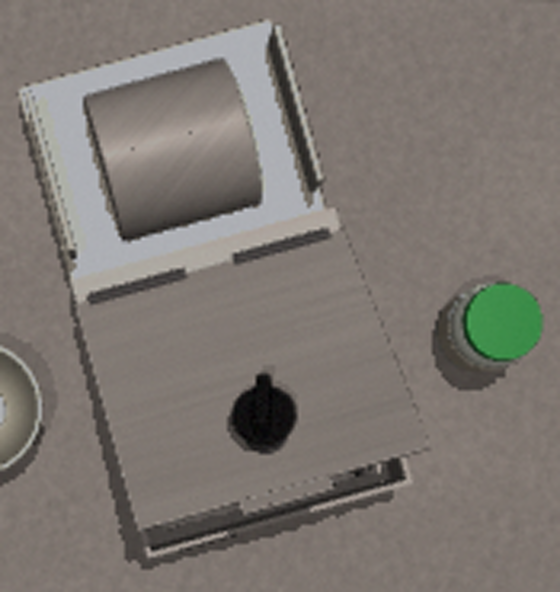

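View pics/sidec.png

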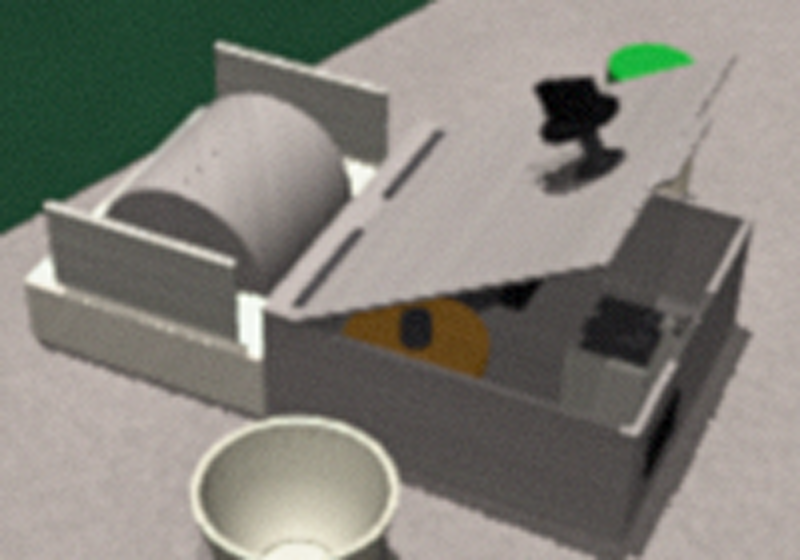

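```bash
cat > h.py <<'E'
import numpy as np
from scipy.optimize import least_squares
from scipy.spatial.transform import Rotation as R
from cell import env,camera,camera_model
def proj(m,p):
    c=m["view"]@np.append(p,1); return np.array([m["cx"]+m["fx"]*c[0]/-c[2],m["cy"]-m["fy"]*c[1]/-c[2]])
def own(q,p): # slicer own -> world
    c,s=np.cos(q[2]),np.sin(q[2]); return np.array([q[0]+c*p[0]-s*p[1],q[1]+s*p[0]+c*p[1],p[2]])
def cov(a,d,y,h): # dist from hinge, across, height above underside -> own
    return np.array([.095-d*np.cos(a)-h*np.sin(a)*-1*-1,y,.085+d*np.sin(a)+h*np.cos(a)])
E
python3 - <<'E'
from h import *
# outward normal of the opened cover: (+? ) plate dir (-cos a, sin a); normal (sin a, cos a)
def cov(a,d,y,h): return np.array([.095-d*np.cos(a)+h*np.sin(a),y,.085+d*np.sin(a)+h*np.cos(a)])
T=camera_model("top");S=camera_model("side")
t=lambda u,v:np.array([280+u/3.2,105+v/3.2]); s=lambda u,v:np.array([225+u/4,165+v/4])
obs=[(T,t(149,551),0,(-.115,.11,.085)),(T,t(408,479),0,(-.115,-.11,.085)),(S,s(635,430),0,(-.115,.11,.085)),(S,s(748,222),0,(-.115,-.11,.085)),
(T,t(427,450),1,(.212,-.112,.004)),(T,t(142,529),1,(.212,.112,.004)),(S,s(605,267),1,(.212,.112,.004)),(S,s(267,313),0,(.115,.11,.085))]
def f(q): return np.concatenate([proj(m,own(q,cov(q[3],*p) if k else p))-o for m,o,k,p in obs])
r=least_squares(f,[.6,.05,.25,.5]); q=r.x; print(q.round(4)); print(r.fun.reshape(-1,2).round(1))
print("stud head now",own(q,cov(q[3],.165,0,.059)),[proj(m,own(q,cov(q[3],.165,0,.059))) for m in(T,S)])
print("in crops",(proj(T,own(q,cov(q[3],.165,0,.059)))-[280,105])*3.2,(proj(S,own(q,cov(q[3],.165,0,.059)))-[225,165])*4)
print("edge now",own(q,cov(q[3],.212,0,.004)), "shut stud",own(q,(-.07,0,.144)),"shut edge",own(q,(-.117,0,.089)))
for th in(-.4,-.2,0,.2,.4):
  e=[cov(q[3],.165+k*.021*np.cos(th),-k*.021*np.sin(th)*-1,.059) for k in(1,-1)]
  print(th,[((proj(T,own(q,x))-[280,105])*3.2).round() for x in e],[((proj(S,own(q,x))-[225,165])*4).round() for x in e])
w=env.get_state(); print(R.from_quat(np.roll(w["tool_rot"],-1)).as_matrix().round(3))
E
```

```text
[0.6097 0.0304 0.3018 0.4984]
[[-0.6  1.3]
 [ 1.2  0.4]
 [-0.1  0.5]
 [ 1.  -2.2]
 [ 0.8 -0.6]
 [-1.5  0.5]
 [ 0.3  0.2]
 [-2.1 -0.9]]
stud head now [0.58897017 0.02396674 0.21570148] [array([361.79426737, 229.84193708]), array([366.27716253, 186.00967319])]
in crops [261.74165557 399.49419864] [565.10865012  84.03869278]
edge now [0.52445028 0.00387872 0.18986247] shut stud [0.54287098 0.00961393 0.144     ] shut edge [ 0.4979957  -0.00435781  0.089     ]
-0.4 [array([280., 419.]), array([244., 381.])] [array([601.,  70.]), array([530.,  98.])]
-0.2 [array([275., 422.]), array([248., 378.])] [array([600.,  73.]), array([531.,  95.])]
0 [array([270., 424.]), array([254., 376.])] [array([598.,  77.]), array([533.,  91.])]
0.2 [array([264., 425.]), array([259., 375.])] [array([595.,  81.]), array([536.,  87.])]
0.4 [array([258., 425.]), array([265., 374.])] [array([590.,  85.]), array([541.,  84.])]
[[ 0.972  0.236 -0.   ]
 [ 0.236 -0.972  0.002]
 [ 0.    -0.002 -1.   ]]
```

Call:
{"method": "drive_tool", "body": {"claw": 0, "plan": [[2, -2, -4, 0, 0, -5], [53, -39.5, -4, 0, 0, -100], [53, -39.5, -4, 0, 0, -100], [53, -39.5, -4, 0, 0, -100], [53, -39.5, -4, 0, 0, -100], [53, -39.5, -4, 0, 0, -100], [53, -39.5, -4, 0, 0, -100], [53, -39.5, -4, 0, 0, -100], [53, -39.5, -4, 0, 0, -100], [53, -39.5, -4, 0, 0, -100], [53, -39.5, -4, 0, 0, -100], [53, -39.5, -4, 0, 0, -100], [53, -39.5, -4, 0, 0, -100], [53, -39.5, -4, 0, 0, -100], [53, -39.5, -4, 0, 0, -100], [53, -39.5, -4, 0, 0, -100], [53, -39.5, -4, 0, 0, -100], [53, -39.5, -4, 0, 0, -100], [53, -39.5, -4, 0, 0, -100], [53, -39.5, -4, 0, 0, -100]]}}

```text
time_s: 1.77
ee_pos: [0.5565, -0.051, 0.2352]
tool_rot: [-0.0, 0.548, 0.837, -0.001]
wrist_force: [0.1, -0.3, 0.2]
width: -0.0002
grip_force: 0.0
```

Call:
{"method": "drive_tool", "body": {"plan": [[0, -0.1, 2, 0, 0, 0], [0, -0.1, 4, 0, 0, 0], [0, -0.1, 5, 0, 0, 0], [0, -0.3, 5.8, 0, 0, 0], [0, -0.5, 6.6, 0, 0, 0], [0, -0.6, 7.4, 0, 0, 0], [0, -0.8, 8.2, 0, 0, 0], [0, -0.9, 9, 0, 0, 0], [0, -1.0, 9.8, 0, 0, 0], [0, -1.1, 10.6, 0, 0, 0], [0, -1.2, 11.4, 0, 0, 0], [0, -1.3, 12.2, 0, 0, 0], [0, -1.4, 12.9, 0, 0, 0], [0, -1.5, 13.4, 0, 0, 0], [0, -1.5, 13.8, 0, 0, 0]]}}

```text
time_s: 3.02
ee_pos: [0.5433, -0.0561, 0.0967]
tool_rot: [-0.0, 0.547, 0.837, -0.0]
wrist_force: [-0.3, 0.3, 1.3]
width: 0.0
grip_force: 0.2
```

Call:
{"method": "drive_tool", "body": {"plan": [[0, 0, 0.3, 0, 0, 0], [0, 0, 0.5, 0, 0, 0], [0, 0, 0.7, 0, 0, 0], [0, 0, 0.8, 0, 0, 0], [0, 0, 0.8, 0, 0, 0]]}}

```text
time_s: 3.43
ee_pos: [0.5438, -0.0561, 0.0894]
tool_rot: [0.0, 0.547, 0.837, 0.0]
wrist_force: [0.6, 0.4, 0.3]
width: -0.0003
grip_force: 0.0
```

Call:
{"method": "drive_tool", "body": {"plan": [[0, 0, 0.1, 0, 0, 0], [0, 0, 0.15, 0, 0, 0], [0, 0, 0.2, 0, 0, 0]]}}

```text
time_s: 3.68
ee_pos: [0.5439, -0.0562, 0.0876]
tool_rot: [0.0, 0.547, 0.837, 0.0]
wrist_force: [-0.4, 0.3, 0.3]
width: 0.0
grip_force: 0.2
```

```bash
python3 - <<'E'
from cell import camera
import cv2
a=camera("side")[140:305,225:425,::-1];b=camera("top")[150:290,290:430,::-1]
a=cv2.resize(a,(440,363),interpolation=cv2.INTER_CUBIC);b=cv2.resize(b,(360,363),interpolation=cv2.INTER_CUBIC)
cv2.imwrite("pics/c1.png",cv2.hconcat([a,b]))
E
```

```text
(no output)
```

View pics/c1.png

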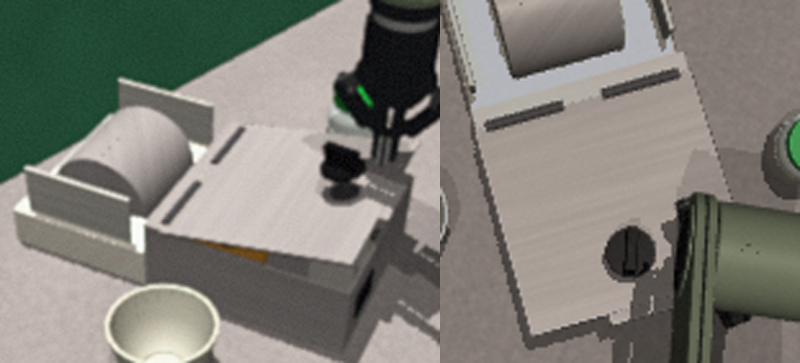

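The cover is nearly shut, with its near-left corner at (358,262) in the left panel, slightly above the box corner at (350,290). I'll compare that with the projection.

```bash
sed -i 's/-h\*np.sin(a)\*-1\*-1/+h*np.sin(a)/' h.py; python3 - <<'E'
from h import *
q=[.6097,.0304,.3018]; S=camera_model("side");T=camera_model("top")
fs=lambda p:((proj(S,own(q,p))-[225,140])*2.2).round(); ft=lambda p:((proj(T,own(q,p))-[290,150])*2.57).round()
for a in(0,.05,.1,.15,.2,.25): print(a,fs(cov(a,.212,.112,.004)),fs(cov(a,.212,-.112,.004)),fs(cov(a,.165,0,.059)),ft(cov(a,.165,0,.059)),ft(cov(a,.212,.112,.004)))
s=env.get_state();print("tip",fs(own([0,0,0],[0,0,0])*0),((proj(S,s["ee_pos"])-[225,140])*2.2).round(),s["wrist_force"],s["joint_torque"])
E
```

```text
0 [351. 291.] [416. 169.] [349. 172.] [192. 257.] [ 91. 333.]
0.05 [351. 283.] [417. 161.] [347. 164.] [192. 254.] [ 91. 333.]
0.1 [352. 275.] [418. 153.] [345. 157.] [192. 250.] [ 91. 333.]
0.15 [351. 266.] [418. 145.] [342. 150.] [191. 246.] [ 91. 332.]
0.2 [350. 258.] [417. 137.] [338. 143.] [191. 241.] [ 90. 331.]
0.25 [349. 249.] [417. 129.] [335. 135.] [190. 236.] [ 90. 329.]
tip [279. 256.] [379. 187.] [ 0.61218487 -1.08538882 -0.13917041] [ 7.51076359e-02 -4.06844223e+01 -2.00306457e+01  3.39208986e-02
  2.05080702e-03  1.01234979e-03]
```

```bash
python3 - <<'E'
from cell import camera
import cv2
w=camera("wrist")[:,:,::-1];a=camera("side")[160:270,330:430,::-1]
cv2.imwrite("pics/w1.png",cv2.hconcat([cv2.resize(w,(480,360)),cv2.resize(a,(320,360),interpolation=cv2.INTER_CUBIC)]))
E
```

```text
(no output)
```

View pics/w1.png

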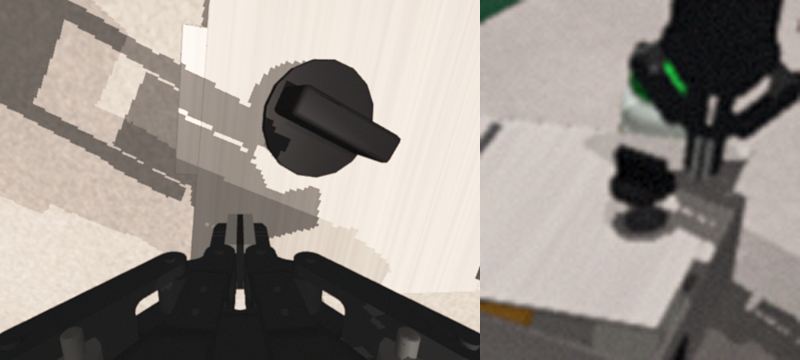

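The wrist view shows the fingertips at about (320,287) in full-image pixels, seemingly ending on the plate. I'll project the TCP to check.

```bash
python3 - <<'E'
from h import *
W=camera_model("wrist");s=env.get_state();p=s["ee_pos"];print(p,s["wrist_force"],s["width"])
for d in(0,.01,.02,.03,.04): print(d,proj(W,p+[0,0,d]).round())
q=[.6097,.0304,.3018]
for a in(0,.1,.17,.2): print(a,[proj(W,own(q,cov(a,*c))).round() for c in((.165,0,.059),(.212,-.112,.004),(.165,0,.032))])
E
```

```text
[ 0.54380603 -0.05612302  0.08754184] [-0.3811388  -0.50192968  0.20642871] -3.0869053588832785e-05
0 [320. 277.]
0.01 [320. 284.]
0.02 [320. 292.]
0.03 [320. 301.]
0.04 [320. 312.]
0 [array([399., 163.]), array([258., 356.]), array([385., 159.])]
0.1 [array([435., 170.]), array([254., 381.]), array([404., 163.])]
0.17 [array([470., 176.]), array([254., 402.]), array([423., 166.])]
0.2 [array([488., 179.]), array([254., 412.]), array([433., 168.])]
```

Call:
{"method": "drive_tool", "body": {"plan": [[0, 0, -1, 0, 0, 0], [0, 0, -3, 0, 0, 0], [0, 0, -5, 0, 0, 0], [0, 0, -7, 0, 0, 0], [0, 0, -7, 0, 0, 0]]}}

```text
time_s: 4.3
ee_pos: [0.5466, -0.0564, 0.1623]
tool_rot: [0.004, 0.547, 0.837, 0.002]
wrist_force: [0.4, 0.3, 0.6]
width: 0.0002
grip_force: 0.0
```

```bash
python3 - <<'E'
from h import *
import cv2
S=camera_model("side");s=env.get_state();p=s["ee_pos"];a=camera("side")[100:300,240:440,::-1];w=camera("wrist")[:,:,::-1]
f=lambda x:((proj(S,x)-[240,100])*2.2).round()
q=[.6097,.0304,.3018]
print(p,f(p),f(p+[0,0,.03])); print(proj(camera_model("wrist"),p)*.75)
for t in(.0,.1,.17,.2,.25): print(t,f(own(q,cov(t,.212,.112,.004))),f(own(q,cov(t,.165,0,.059))))
cv2.imwrite("pics/w2.png",cv2.hconcat([cv2.resize(w,(320,440))*1,cv2.resize(a,(440,440),interpolation=cv2.INTER_CUBIC)]))
E
```

```text
[ 0.54660616 -0.0564122   0.16234988] [352. 218.] [356. 194.]
[243.20727014 211.09914467]
0.0 [318. 379.] [316. 260.]
0.1 [319. 363.] [312. 245.]
0.17 [318. 351.] [307. 235.]
0.2 [317. 346.] [305. 231.]
0.25 [316. 337.] [302. 223.]
```

View pics/w2.png

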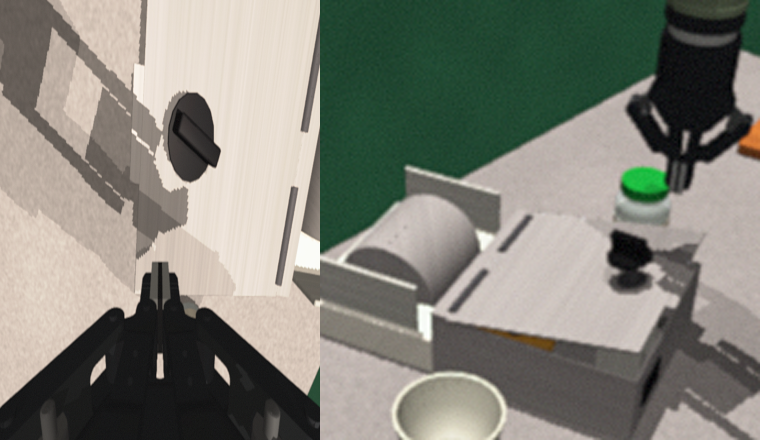

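Call:
{"method": "drive_tool", "body": {"plan": [[0, 0, 3, 0, 0, 0], [0, 0, 6, 0, 0, 0], [0, 0, 6.7, 0, 0, 0], [0, 0, 7.2, 0, 0, 0], [0, 0, 7.7, 0, 0, 0], [0, 0, 8.2, 0, 0, 0], [0, 0, 8.6, 0, 0, 0], [0, 0, 9.0, 0, 0, 0], [0, 0, 9.2, 0, 0, 0], [0, 0, 9.4, 0, 0, 0]]}}

```text
time_s: 5.23
ee_pos: [0.544, -0.0562, 0.0637]
tool_rot: [0.0, 0.547, 0.837, 0.0]
wrist_force: [-0.3, -0.3, 0.6]
width: -0.0
grip_force: 0.2
```

Call:
{"method": "drive_tool", "body": {"plan": [[0, 0, 0.15, 0, 0, 0], [0, 0, 0.3, 0, 0, 0], [0, 0, 0.45, 0, 0, 0], [0, 0, 0.6, 0, 0, 0]]}}

```text
time_s: 5.57
ee_pos: [0.5438, -0.0561, 0.0575]
tool_rot: [0.0, 0.547, 0.837, 0.0]
wrist_force: [-0.2, -0.5, 0.2]
width: -0.0001
grip_force: 0.2
```

Call:
{"method": "drive_tool", "body": {"plan": [[0, 0, 0.1, 0, 0, 0], [0, 0, 0.2, 0, 0, 0], [0, 0, 0.3, 0, 0, 0]]}}

```text
time_s: 5.82
ee_pos: [0.5437, -0.0561, 0.0544]
tool_rot: [0.0, 0.547, 0.837, -0.0]
wrist_force: [1.1, 0.1, 0.5]
width: -0.0003
grip_force: 0.1
```

```bash
python3 - <<'E'
from h import *
import cv2
S=camera_model("side");p=env.get_state()["ee_pos"];a=camera("side")[:,:,::-1];cv2.imwrite("pics/s3.png",a)
q=[.6097,.0304,.3018]
g=cv2.cvtColor(a,cv2.COLOR_BGR2GRAY)
o=cv2.cvtColor(cv2.imread("pics/side0.png"),cv2.COLOR_BGR2GRAY)
for n,im in(("0",o),("3",g)):
  m=(im[170:250,340:400]<40).astype(np.uint8); k,l,st,c=cv2.connectedComponentsWithStats(m)
  print(n,[(st[i].tolist(),(c[i]+[340,170]).round(1)) for i in range(1,k) if st[i][4]>30])
for t in(.4984,0,.05,.1,.17): print(t,proj(S,own(q,cov(t,.165,0,.059))),proj(S,own(q,cov(t,.165,0,.045))))
E
```

```text
0 [([20, 15, 20, 25, 260], array([369.2, 194.3])), ([0, 65, 20, 8, 81], array([350.4, 238.6])), ([32, 70, 18, 10, 127], array([379.6, 245.1]))]
3 [([34, 0, 26, 71, 932], array([388.3, 204. ]))]
0.4984 [366.2882252 186.0097066] [368.67906646 191.44974673]
0 [383.69844402 217.97112792] [383.07912671 222.87290301]
0.05 [382.74576095 214.69867878] [382.42263162 219.72531992]
0.1 [381.60835241 211.41239062] [381.5858457 216.5497977]
0.17 [379.70867739 206.80831036] [380.11239132 212.07567059]
```

```bash
python3 - <<'E'
import cv2
a=cv2.imread("pics/s3.png")[165:305,280:430]; cv2.imwrite("pics/s3c.png",cv2.resize(a,None,fx=4,fy=4,interpolation=cv2.INTER_CUBIC))
E
```

```text
(no output)
```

View pics/s3c.png

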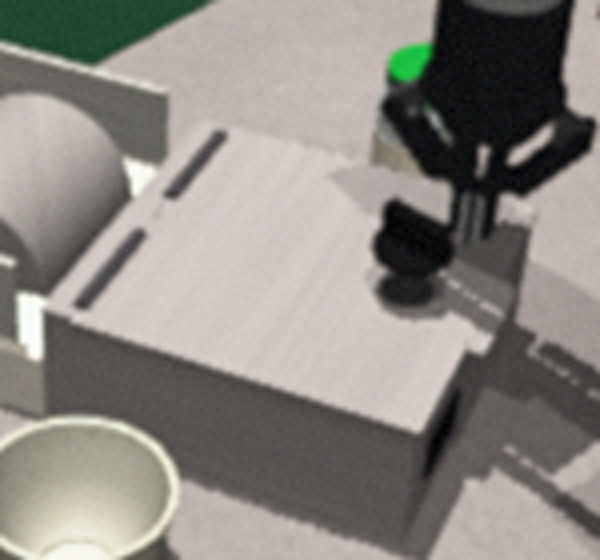

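The near-left cover corner is now at full-image (384,273), on the box corner, so the cover is nearly or fully shut. I'll press gently to confirm it.

Call:
{"method": "drive_tool", "body": {"plan": [[0, 0, 0.05, 0, 0, 0], [0, 0, 0.1, 0, 0, 0], [0, 0, 0.15, 0, 0, 0], [0, 0, 0.2, 0, 0, 0], [0, 0, 0.2, 0, 0, 0]]}}

```text
time_s: 6.28
ee_pos: [0.5438, -0.0561, 0.0532]
tool_rot: [0.0, 0.547, 0.837, 0.0]
wrist_force: [-2.4, 0.7, 4.8]
width: -0.0001
grip_force: 2.6
```

Call:
{"method": "drive_tool", "body": {"plan": [[0, 0, 0.05, 0, 0, 0], [0, 0, 0.1, 0, 0, 0], [0, 0, 0.1, 0, 0, 0]]}}

```text
time_s: 6.53
ee_pos: [0.5438, -0.0561, 0.0532]
tool_rot: [0.0, 0.547, 0.837, 0.0]
wrist_force: [-4.0, 0.9, 11.4]
width: -0.0001
grip_force: 5.6
```

Call:
{"method": "drive_tool", "body": {"claw": 5, "plan": [[0, 0, -4, 0, 0, 0], [0, 0, -8, 0, 0, -7], [1, 0, -11, 0, 0, -14], [4, 2, -11, 0, 0, -21], [6.1, 2.5, -11, 0, 0, -28], [6.1, 2.5, -11, 0, 0, -35], [6.1, 2.5, -11, 0, 0, -42], [6.1, 2.5, -11, 0, 0, -49], [6.1, 2.5, -11, 0, 0, -56], [6.1, 2.5, -11, 0, 0, -63], [6.1, 2.5, -11, 0, 0, -66], [6.1, 2.5, -11, 0, 0, -66], [6.1, 2.5, -11, 0, 0, -66]]}}

```text
time_s: 7.62
ee_pos: [0.5422, 0.0098, 0.1614]
tool_rot: [-0.0, 0.004, 1.0, -0.0]
wrist_force: [0.1, -0.2, 0.1]
width: 0.0501
grip_force: 0.0
```

```bash
python3 - <<'E'
from h import *
import cv2
W=camera_model("wrist");s=env.get_state();p=s["ee_pos"];print(p,s["qpos"],s["width"])
w=camera("wrist")[:,:,::-1];cv2.imwrite("pics/w4.png",w); q=[.6097,.0304,.3018]
print("tip",proj(W,p),proj(W,p+[0,0,.036]),proj(W,p+[0,0,.043]))
c=np.array([-.07,0,.144]);print("stud",proj(W,own(q,c)),"disc",proj(W,own(q,[-.07,0,.122])))
for th in(.1,.2,.3,.4): print(th,[proj(W,own(q,c+k*.021*np.array([-np.cos(th),np.sin(th),0]))).round() for k in(1,-1)])
E
```

```text
[0.54217363 0.00979702 0.16141172] [-3.10067026e-03  2.92795324e-01  1.69356809e+00 -6.76783073e-05
  1.15524351e+00 -1.56576288e+00] 0.0500949604968036
tip [319.26297335 276.41871442] [319.06675236 307.26355734] [319.01791641 314.94029722]
stud [318.98075302 266.39413901] disc [319.08856969 254.5118767 ]
0.1 [array([311., 231.]), array([327., 300.])]
0.2 [array([315., 230.]), array([323., 301.])]
0.3 [array([319., 230.]), array([319., 301.])]
0.4 [array([322., 230.]), array([316., 301.])]
```

View pics/w4.png

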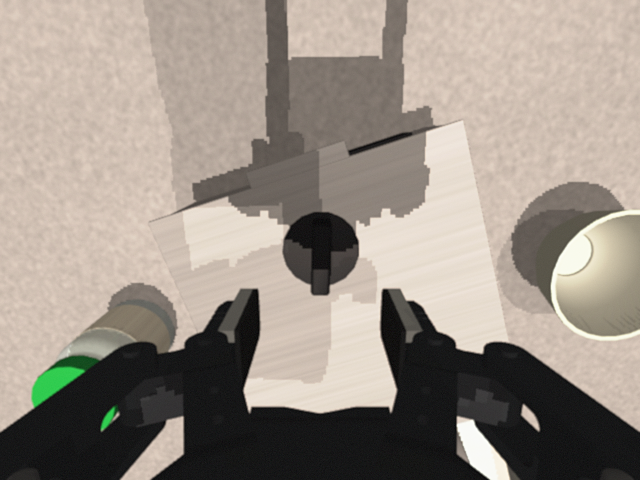

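The bar is centred at about (320,258) and in line with the tool. The disc is at (320,249), so the stud is about 4 mm nearer the robot than predicted. I'll descend with that correction.

Call:
{"method": "drive_tool", "body": {"plan": [[0.2, 0, 2, 0, 0, 0], [0.4, 0, 4, 0, 0, 0], [0.4, 0, 5.5, 0, 0, 0], [0.4, 0, 6.4, 0, 0, 0], [0.4, 0, 6.9, 0, 0, 0], [0.4, 0, 6.9, 0, 0, 0]]}}

```text
time_s: 8.17
ee_pos: [0.5378, 0.0098, 0.0917]
tool_rot: [-0.001, 0.004, 1.0, -0.0]
wrist_force: [-0.0, -0.3, -0.3]
width: 0.05
grip_force: 0.0
```

Call:
{"method": "drive_tool", "body": {"claw": 0.8, "plan": [[0, 0, 0, 0, 0, 0], [0, 0, 0, 0, 0, 0], [0, 0, 0, 0, 0, 0], [0, 0, 0, 0, 0, 0], [0, 0, 0, 0, 0, 0], [0, 0, 0, 0, 0, 0], [0, 0, 0, 0, 0, 0], [0, 0, 0, 0, 0, 0]]}}

```text
time_s: 8.83
ee_pos: [0.5388, 0.0101, 0.093]
tool_rot: [0.001, 0.003, 1.0, 0.0]
wrist_force: [0.4, 1.8, 4.5]
width: 0.0093
grip_force: 58.8
```

Call:
{"method": "drive_tool", "body": {"plan": [[0, 0, -0.05, 0, 0, -3], [0, 0, -0.1, 0, 0, -6], [0, 0, -0.1, 0, 0, -9], [0, 0, -0.1, 0, 0, -12], [0, 0, -0.1, 0, 0, -15], [0, 0, -0.1, 0, 0, -17.8], [0, 0, -0.1, 0, 0, -17.8], [0, 0, -0.1, 0, 0, -17.8]]}}

```text
time_s: 9.5
ee_pos: [0.5388, 0.0096, 0.0936]
tool_rot: [0.001, -0.151, 0.989, -0.0]
wrist_force: [1.5, 0.9, 2.6]
width: 0.0094
grip_force: 58.8
```

```bash
python3 - <<'E'
from h import *
s=env.get_state();print({k:np.round(s[k],4).tolist() for k in s})
E
```

```text
{'time_s': 9.5, 'qpos': [-0.0032, 0.3494, 1.7984, -0.0006, 0.9924, -1.8768], 'qd': [0.0012, 0.0011, 0.0007, 0.0027, 0.0001, 0.0043], 'joint_torque': [-0.4466, -38.4175, -18.4499, -0.1816, 0.4953, -0.0042], 'ee_pos': [0.5388, 0.0096, 0.0936], 'tool_rot': [0.0007, -0.151, 0.9885, -0.0003], 'wrist_force': [1.5079, 0.9087, 2.6338], 'wrist_torque': [0.1382, -0.266, 0.0747], 'grip_force': 58.8007, 'width': 0.0094}
```

Call:
{"method": "drive_tool", "body": {"plan": [[0, 0, 0.2, 0, 0, 0], [0, 0, 0.4, 0, 0, 0], [0, 0, 0.5, 0, 0, 0], [0, 0, 0.6, 0, 0, 0], [0, 0, 0.6, 0, 0, 0]]}}

```text
time_s: 9.92
ee_pos: [0.5388, 0.0096, 0.0878]
tool_rot: [0.001, -0.151, 0.989, -0.0]
wrist_force: [0.6, 0.6, 6.1]
width: 0.0098
grip_force: 59.2
```

Call:
{"method": "drive_tool", "body": {"plan": [[0, 0, 0.1, 0, 0, 0], [0, 0, 0.2, 0, 0, 0], [0, 0, 0.3, 0, 0, 0], [0, 0, 0.4, 0, 0, 0], [0, 0, 0.5, 0, 0, 0]]}}

```text
time_s: 10.33
ee_pos: [0.5389, 0.0096, 0.0831]
tool_rot: [0.001, -0.151, 0.989, -0.0]
wrist_force: [0.2, 1.0, 7.9]
width: 0.009
grip_force: 59.4
```

Past the catch face (10.5 mm, 7.9 N, all spring). Continuing.

Call:
{"method": "drive_tool", "body": {"plan": [[0, 0, 0.1, 0, 0, 0], [0, 0, 0.2, 0, 0, 0], [0, 0, 0.3, 0, 0, 0], [0, 0, 0.4, 0, 0, 0], [0, 0, 0.5, 0, 0, 0], [0, 0, 0.6, 0, 0, 0], [0, 0, 0.6, 0, 0, 0]]}}

```text
time_s: 10.92
ee_pos: [0.5389, 0.0096, 0.0773]
tool_rot: [0.001, -0.151, 0.989, -0.0]
wrist_force: [-0.0, 0.3, 9.8]
width: 0.0092
grip_force: 59.6
```

Call:
{"method": "drive_tool", "body": {"plan": [[0, 0, 0.05, 0, 0, 0], [0, 0, 0.1, 0, 0, 0], [0, 0, 0.15, 0, 0, 0], [0, 0, 0.2, 0, 0, 0], [0, 0, 0.25, 0, 0, 0]]}}

```text
time_s: 11.33
ee_pos: [0.5389, 0.0096, 0.0751]
tool_rot: [0.001, -0.151, 0.989, -0.0]
wrist_force: [0.2, 0.2, 9.3]
width: 0.0092
grip_force: 59.7
```

Call:
{"method": "drive_tool", "body": {"plan": [[0, 0, 0.05, 0, 0, 0], [0, 0, 0.1, 0, 0, 0], [0, 0, 0.1, 0, 0, 0]]}}

```text
time_s: 11.58
ee_pos: [0.5389, 0.0096, 0.074]
tool_rot: [0.001, -0.151, 0.989, -0.0]
wrist_force: [-0.3, 0.6, 9.5]
width: 0.0094
grip_force: 59.7
```

Call:
{"method": "drive_tool", "body": {"plan": [[0, 0, 0.05, 0, 0, 0], [0, 0, 0.1, 0, 0, 0], [0, 0, 0.15, 0, 0, 0], [0, 0, 0.15, 0, 0, 0]]}}

```text
time_s: 11.92
ee_pos: [0.539, 0.0096, 0.0726]
tool_rot: [0.001, -0.151, 0.989, -0.0]
wrist_force: [0.7, 1.1, 10.4]
width: 0.0092
grip_force: 59.8
```

Call:
{"method": "drive_tool", "body": {"plan": [[0, 0, 0.05, 0, 0, 0], [0, 0, 0.1, 0, 0, 0], [0, 0, 0.1, 0, 0, 0]]}}

```text
time_s: 12.17
ee_pos: [0.539, 0.0096, 0.0717]
tool_rot: [0.001, -0.151, 0.989, -0.0]
wrist_force: [-0.1, 1.2, 11.7]
width: 0.0098
grip_force: 59.8
```

Call:
{"method": "drive_tool", "body": {"plan": [[0, 0, 0.05, 0, 0, 0], [0, 0, 0.1, 0, 0, 0], [0, 0, 0.15, 0, 0, 0], [0, 0, 0.15, 0, 0, 0]]}}

```text
time_s: 12.5
ee_pos: [0.539, 0.0096, 0.0702]
tool_rot: [0.001, -0.151, 0.989, -0.0]
wrist_force: [-0.1, -0.0, 10.0]
width: 0.0094
grip_force: 59.9
```

Call:
{"method": "drive_tool", "body": {"plan": [[0, 0, 0.05, 0, 0, 0], [0, 0, 0.1, 0, 0, 0], [0, 0, 0.1, 0, 0, 0]]}}

```text
time_s: 12.75
ee_pos: [0.539, 0.0096, 0.0693]
tool_rot: [0.001, -0.151, 0.989, -0.0]
wrist_force: [-1.2, 0.5, 11.6]
width: 0.0092
grip_force: 60.0
```

Call:
{"method": "drive_tool", "body": {"plan": [[0, 0, 0.05, 0, 0, 0], [0, 0, 0.1, 0, 0, 0], [0, 0, 0.1, 0, 0, 0]]}}

```text
time_s: 13.0
ee_pos: [0.5391, 0.0096, 0.0692]
tool_rot: [0.001, -0.151, 0.989, -0.0]
wrist_force: [-2.0, -0.0, 16.6]
width: 0.0093
grip_force: 60.8
```

Call:
{"method": "drive_tool", "body": {"plan": [[0, 0, 0.05, 0, 0, 0], [0, 0, 0.1, 0, 0, 0], [0, 0, 0.1, 0, 0, 0]]}}

```text
time_s: 13.25
ee_pos: [0.5392, 0.0096, 0.0692]
tool_rot: [0.002, -0.151, 0.989, -0.0]
wrist_force: [-3.5, 0.3, 22.0]
width: 0.0087
grip_force: 61.6
```

Bottomed at z = 0.0692 m, a clear step from 11.6 to 22 N. Easing back 6 mm.

Call:
{"method": "drive_tool", "body": {"plan": [[0, 0, -0.2, 0, 0, 0], [0, 0, -0.4, 0, 0, 0], [0, 0, -0.6, 0, 0, 0], [0, 0, -0.75, 0, 0, 0], [0, 0, -0.83, 0, 0, 0], [0, 0, -0.83, 0, 0, 0], [0, 0, -0.83, 0, 0, 0]]}}

```text
time_s: 13.83
ee_pos: [0.5389, 0.0096, 0.0754]
tool_rot: [0.001, -0.151, 0.989, -0.0]
wrist_force: [0.2, -0.4, 9.0]
width: 0.0093
grip_force: 59.7
```

Call:
{"method": "drive_tool", "body": {"plan": [[0, 0, 0, 0, 0, 4], [0, 0, 0, 0, 0, 8], [0, 0, 0, 0, 0, 12], [0, 0, 0, 0, 0, 16], [0, 0, 0, 0, 0, 20], [0, 0, 0, 0, 0, 20]]}}

```text
time_s: 14.33
ee_pos: [0.5388, 0.0102, 0.0754]
tool_rot: [0.001, 0.024, 1.0, 0.0]
wrist_force: [0.2, 1.5, 9.0]
width: 0.0095
grip_force: 59.7
```

```bash
python3 - <<'E'
from h import *
s=env.get_state();print({k:np.round(s[k],4).tolist() for k in("ee_pos","wrist_force","wrist_torque","tool_rot","qpos")})
E
```

```text
{'ee_pos': [0.5388, 0.0102, 0.0754], 'wrist_force': [0.1639, 1.5321, 8.9975], 'wrist_torque': [0.3615, 0.0573, -0.021], 'tool_rot': [0.0009, 0.0242, 0.9997, 0.0004], 'qpos': [-0.0028, 0.3689, 1.8219, 0.0008, 0.9489, -1.5257]}
```

Call:
{"method": "drive_tool", "body": {"plan": [[0, 0, 0, 0, 0, 5], [0, 0, 0, 0, 0, 10], [0, 0, 0, 0, 0, 15], [0, 0, 0, 0, 0, 20], [0, 0, 0, 0, 0, 25], [0, 0, 0, 0, 0, 30], [0, 0, 0, 0, 0, 30]]}}

```text
time_s: 14.92
ee_pos: [0.5391, 0.0111, 0.0754]
tool_rot: [0.001, 0.283, 0.959, 0.001]
wrist_force: [-0.1, 5.5, 9.2]
width: 0.0094
grip_force: 59.7
```

Call:
{"method": "drive_tool", "body": {"plan": [[-0.1, 0.06, 0, 0, 0, 0], [-0.2, 0.13, 0, 0, 0, 0], [-0.3, 0.19, 0, 0, 0, 0], [-0.3, 0.19, 0, 0, 0, 0]]}}

```text
time_s: 15.25
ee_pos: [0.5393, 0.0111, 0.0744]
tool_rot: [-0.003, 0.281, 0.96, 0.0]
wrist_force: [-4.9, 5.0, 9.1]
width: 0.0095
grip_force: 59.7
```

Call:
{"method": "drive_tool", "body": {"plan": [[0.15, 0.03, 0, 0, 0, 0], [0.3, 0.07, 0, 0, 0, 4], [0.3, 0.07, 0, 0, 0, 8], [0.3, 0.07, 0, 0, 0, 12], [0.3, 0.07, 0, 0, 0, 16], [0.3, 0.07, 0, 0, 0, 20], [0.3, 0.07, 0, 0, 0, 20]]}}

```text
time_s: 15.83
ee_pos: [0.5396, 0.0118, 0.0752]
tool_rot: [0.0, 0.444, 0.896, -0.0]
wrist_force: [-0.6, 0.4, 9.8]
width: 0.0093
grip_force: 59.7
```

Call:
{"method": "drive_tool", "body": {"plan": [[0, 0, 0, 0, 0, 4], [0, 0, 0, 0, 0, 8], [0, 0, 0, 0, 0, 12], [0, 0, 0, 0, 0, 16], [0, 0, 0, 0, 0, 18], [0, 0, 0, 0, 0, 20], [0, 0, 0, 0, 0, 20]]}}

```text
time_s: 16.42
ee_pos: [0.5401, 0.0121, 0.0753]
tool_rot: [0.001, 0.593, 0.805, 0.0]
wrist_force: [-0.8, 1.4, 9.7]
width: 0.0097
grip_force: 59.7
```

```bash
python3 - <<'E'
from h import *
s=env.get_state();print({k:np.round(s[k],4).tolist() for k in("ee_pos","wrist_force","wrist_torque","tool_rot","qpos")})
E
```

```text
{'ee_pos': [0.5401, 0.0121, 0.0753], 'wrist_force': [-0.7507, 1.3847, 9.723], 'wrist_torque': [0.2234, 0.1155, -0.0105], 'tool_rot': [0.0006, 0.5926, 0.8055, 0.0005], 'qpos': [0.0011, 0.371, 1.8187, 0.0, 0.9504, -0.3011]}
```

Call:
{"method": "drive_tool", "body": {"plan": [[0, 0, -0.1, 0, 0, 0], [0, 0, -0.2, 0, 0, 0], [0, 0, -0.3, 0, 0, 0], [0, 0, -0.35, 0, 0, 0], [0, 0, -0.35, 0, 0, 0]]}}

```text
time_s: 16.83
ee_pos: [0.5401, 0.0121, 0.0788]
tool_rot: [0.001, 0.592, 0.806, 0.0]
wrist_force: [0.5, 1.1, 8.3]
width: 0.0093
grip_force: 59.6
```

Call:
{"method": "drive_tool", "body": {"claw": 4, "plan": [[0, 0, 0, 0, 0, 0], [0, 0, 0, 0, 0, 0], [0, 0, 0, 0, 0, 0], [0, 0, 0, 0, 0, 0], [0, 0, 0, 0, 0, 0], [0, 0, 0, 0, 0, 0]]}}

```text
time_s: 17.33
ee_pos: [0.5393, 0.0119, 0.0774]
tool_rot: [-0.0, 0.592, 0.806, -0.0]
wrist_force: [-0.5, -0.5, -0.4]
width: 0.0402
grip_force: 0.0
```

Call:
{"method": "drive_tool", "body": {"plan": [[0, 0, -1, 0, 0, 0], [0, 0, -3, 0, 0, 0], [0, 0, -6, 0, 0, 0], [0, 0, -9, 0, 0, 0], [0, 0, -12, 0, 0, 0], [0, 0, -12, 0, 0, 0], [0, 0, -12, 0, 0, 0]]}}

```text
time_s: 17.92
ee_pos: [0.5408, 0.012, 0.2004]
tool_rot: [0.002, 0.592, 0.806, 0.001]
wrist_force: [0.3, -0.2, -0.6]
width: 0.0402
grip_force: 0.0
```

```bash
python3 - <<'E'
from h import *
import cv2
w=camera("wrist")[:,:,::-1];a=camera("side")[165:305,280:430,::-1]
cv2.imwrite("pics/w5.png",cv2.hconcat([cv2.resize(w,(440,330)),cv2.resize(a,(354,330),interpolation=cv2.INTER_CUBIC)]))
W=camera_model("wrist");S=camera_model("side");q=[.6097,.0304,.3018]
for d in(0,.0145,.018): print(d,[(proj(W,own(q,[-.07,y,.144-d]))*.6875).round() for y in(-.021,.021)],[((proj(S,own(q,[-.07,y,.144-d]))-[280,165])*2.36).round() for y in(-.021,0,.021)])
print(env.get_state()["wrist_force"])
E
```

```text
0 [array([223., 194.]), array([223., 152.])] [array([252., 114.]), array([245., 125.]), array([237., 137.])]
0.0145 [array([223., 189.]), array([223., 149.])] [array([250., 125.]), array([243., 137.]), array([236., 149.])]
0.018 [array([223., 187.]), array([223., 148.])] [array([250., 128.]), array([243., 140.]), array([236., 152.])]
[ 0.22669109 -0.602811   -0.70534874]
```

View pics/w5.png

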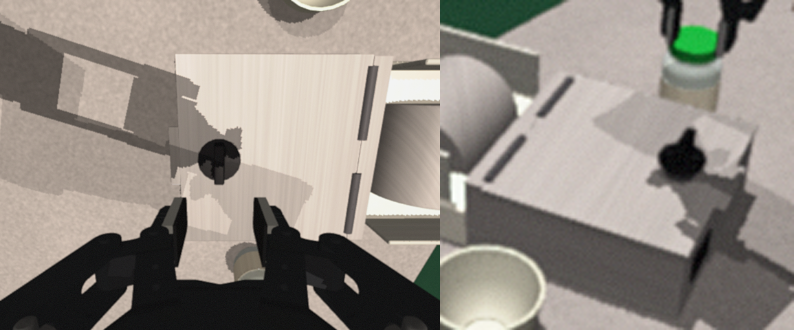

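The bar lies across the cover (wrist view, vertical at x≈219), the stud has stayed sunk, and the cover is flat on the box. The gripper is clear, so I'm handing it in.

```bash
python3 -c "
from cell import env
print(env.job_done())"
```

```text
the job is handed in; nothing more can be done
None
```

The job is handed in at about 18 s. The cover is shut, and the stud was bottomed at about 24 mm, eased back 6 mm, turned 90° clockwise and released. It stayed sunk with the bar across, and the other things were left alone.

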